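# Load a busbar and find the lock notch

## Task

Lay the loose copper busbar from the bench flat across the two saddles of the empty lane of the loading nest, the same way round as the bar already laid there and level with it. Then turn the black lock knob slowly clockwise (seen from above) until you feel it drop into its hidden notch, which sinks the steel pin in its middle; leave it there and disturb nothing else.

Things in the scene. Friction and masses are not known exactly. Their poses are not given: they have to be found in the camera images.
- busbar_mid (a point): the loose copper busbar, lying on the bench: a flat bar 150 mm long (x), 24 mm wide (y), 10 mm thick (z), 0.3 kg, with one end (+x) turned up 36 mm high. This point is the middle of the flat bar, half-way up its thickness (5 mm above its underside); +x points to the turned-up end, z up.
- busbar_tab (a point): the turned-up end of the loose busbar: a tab 8 mm thick and 24 mm wide; this point is in its middle, 71 mm from the bar's middle along its length and 23 mm above the bar's underside.
- lane (a point): middle of the empty lane of the nest at the height of its saddles' floors, 30 mm above the bench. A bar laid right has its middle 5 mm above this point and its turned-up end towards +x. Saddles: 22 mm long, 52 mm either side of here along x; open between them down to the plate, 18 mm below. Side cheeks lean outward, 35 mm apart at the floor, 39 mm at the top, 12 mm high.
- nest: the loading nest: an aluminium plate 230 (x) x 250 (y) x 12 mm fixed on the bench, origin under its middle, with two parallel lanes of grey plastic saddles along x: the empty one at y = +82 mm, the laid bar's at y = 0; the lock post with the knob stands near y = -90 mm.
- laid_bar_mid (a point): middle of the bar already laid in the other lane, a loose bar like the busbar and with the same frame; leave it alone.
- knob_grip (a point): the black lock knob on a round grey post (72 mm diameter, foot 84 mm) on the nest's plate. Its grip is an upright bar 70 mm long (x), 18 mm wide (y), 32 mm high. This point is on the vertical turning axis, 15 mm below the grip's top. Turning clockwise from above meets a steady drag of about 0.2 N m (less once stopped); the hidden notch lies 0.55 to 1.45 rad from the start, different every time.
- knob_top (a point): top of the knob's grip, on the axis. Feel of the notch: from about 0.28 rad before its bottom the torque falls and becomes a forward pull of 0.2 to 0.5 N m, back to nothing at the bottom; beyond it rises to 0.5 to 0.8 N m against the turn. Let go within 0.15 rad of the bottom, the knob settles in by itself. If it was passed, turn back; the hard stop is 0.6 rad past it.
- lock_pin (a joint): how far the steel pin in the middle of the knob has sunk (m): about 0.001 while the knob is off its notch (pin, 11 mm in diameter, 7 mm proud of the knob's top), about 0.005 when it is in the notch (3 mm proud). A spring pulls it down; pushing on it does nothing.
- driver_grip (a point): red-handled screwdriver, 190 mm, a bystander.
- heatsink: finned aluminium heat sink, 90 x 60 x 38 mm, a bystander; origin under its middle.
- terminals: white terminal block, 70 x 30 x 22 mm, a bystander; origin under its middle.
- tape: ring of clear tape, 90 mm diameter, 20 mm high, a bystander; origin under its middle.
Not all that is in view belongs to the job. What is shaped like the part that bears busbar_mid but blue or green is not meant.

How it is judged:
On the way:
1. the busbar lies flat in the empty lane, the same way round as the laid bar, and is let go (x of busbar_mid in the frame of lane between -0.02 and 0.02 m and y of busbar_mid in the frame of lane between -0.007 and 0.007 m and z of busbar_mid in the frame of lane between 0.002 and 0.008 m and angle between the x axis of busbar_mid and the x axis of lane, either way round below 0.12 rad and angle between busbar_mid's own z axis and vertical below 0.06 rad and x of busbar_tab in the frame of lane above 0.04 m and contact force between busbar and the fingers below 0.05 N and linear speed of busbar below 0.02 m/s), for 0.2 s.
At the end, for the whole second after the job is handed in: The busbar rests across both saddles of the empty lane: middle within 20 mm along and 7 mm across it, height within 3 mm, level, in line within 0.12 rad, turned-up end towards the lane's +x; the knob is in its notch, the pin sunk over 3 mm (all of step 1 and value of joint lock_pin above 0.003 m); the robot touches nothing.
It fails at once if the bar already laid was shifted by more than 15 mm (distance of laid_bar_mid from where it was at the start of the episode above 0.015 m).
It fails at once if a bystander (screwdriver, heat sink, terminal block, tape ring) was shifted by more than 25 mm (distance of any of driver_grip, heatsink, terminals, tape from where it was at the start of the episode above 0.025 m).
It also fails if it takes over 72 s, if anything falls off the work surface, if the arm or the gripper's body presses on something with over 40 N, if the wrist force passes 120 N, or if a joint passes its speed limit or range.

## Robot

A 6-joint arm with a two-finger parallel gripper is mounted at the origin on the work surface. World frame = base frame: x ahead of the robot, y to its left, z up, the work surface at z = 0. Lengths are in m, angles in rad, forces in N, time in s.
With the tool pointing down it reaches from about 0.35 to 0.85 m from the base axis. Payload 8.1 kg.
Tool frame: the origin (TCP) lies on the centre line of the jaws, within the pads' length; the fingertips stand robot.tips_ahead ahead of it and the grasp point (between the pads) lies 8 mm behind it (robot.tips_ahead is the distance from the TCP to the fingertips, in m); z points along the fingers, y is the direction in which the jaws open and shut (so a half turn about z gives the same grasp; the last joint's range is limited). The gripper opens to 93 mm and grips with 3 to 60 N. Pads are 15 mm wide; open, the fingers measure 128 mm over their backs; the gripper's body (75 mm by 188 mm) begins 65 mm behind the grasp point.
Start: joints at [1.258, 0.13, 1.488, -0, 1.523, -0.085], TCP at [0.135, 0.585, 0.23] pointing down, gripper open.
Joint ranges: [-2.96, 2.96], [-0.89, 2.26], [0.02, 2.5], [-1.34, 4.48], [0, 2.73], [-2.66, 2.66]. Speed limits (rad/s): [2.39, 2.39, 2.79, 3.14, 3.14, 3.14].

## Interface

Orientations are given as a rotation vector (axis times angle).
In Python, from plant import monitor, eyes, job, robot gives the robot as it stands.
- The arm moves only by the tool servo_tool, never from a script. Its argument "plan" is a list that holds one entry, the list of rows, each a list of 7 numbers: the closure, from -1 (fully open) to 1 (shut), so that 0 is half open, then the shift along the world's x, y, z in mm, then the turn, a rotation vector about the world's x, y, z in rad. In form: [[[hand, dx, dy, dz, ax, ay, az], ...]]. A call has 1 to 12 rows; each row shifts and turns the commanded pose from where the row before left it; what a row does not reach is not made up. A row lasts 1/10 s, in which the tool goes at most 50 mm and 8.59 degrees, less where a joint would pass 70% of its speed; a pose out of reach is approached as far as the arm can. A call with a gripper value outside its range is refused whole. The fingers move at their own pace and stop on an object; "force" is the grip in N (left out, the last holds). Time passes only in rows, so rows that do not move let the fingers close. It gives the time, the measured TCP pose, the force and the opening at its end, in the units of the state.
- monitor.read_state(): the state, without advancing time (a new reading comes with each control period).
- eyes.read_camera(name): name is "scene" or "top" or "wrist"; returns the picture (384x512x3 uint8, red, green, blue); there is no depth.
- eyes.camera_info(name): a dict with "mtx" (3x3 intrinsics, pixels), "R" (3x3) and "t" (3): a world point X has camera coordinates R X + t. Camera axes: x right, y down, z forward; pixel columns grow to the right and rows downward; lengths in m; the calibration is good to about 2 mm. The wrist camera is an equidistant fisheye: a pixel r from the principal point sees the ray r / f radians off the axis. A picture is of the moment at which its call begins: read the wrist's pose just before it. camera_info takes no time and is no camera call; for the wrist camera it gives the pose at the moment of the call.
- job.close_job(): hands the job in, once; it reports no verdict.
The state is a dict: "t": time; "q": joint angles; "dq": joint speeds; "joint_torque": joint torques, N m; "tool_pos": TCP position; "orientation": TCP orientation; "force": force on the tool from outside, world axes, zero at the start; "wrist_torque": the same for the moment, N m; "opening": finger opening in m.
Only numpy, scipy, OpenCV 4.12 (cv2) and the standard library are available. Lean on these libraries where they do the work, as an engineer would, in place of code of your own. Each camera call takes 0.05 s, during which the arm holds its last target. There are 200 camera calls.

## Working session

There is one attempt and no reset: what is moved stays moved. The work goes in short steps, Python scripts to look and compute and a tool call to move; the robot and the scene stay as the last step left them, time stands still between calls to the robot, and variables do not carry over. Pictures are saved under pics/ and viewed, about 8 in all and at most 12, crops included, and the job is handed in when it is done.

Besides the shell and the picture viewer there is one more tool, called after "Emit:" as name([rows], argument=value, ...), one row to a line, values as JSON. servo_tool: Moves the arm, as the interface text tells. Its arguments: {"type":"object","properties":{"plan":{"type":"array"},"force":{"type":"number"}},"required":["plan"]}

```bash
mkdir -p pics
python3 - <<'E'
from plant import monitor, eyes, job, robot
import cv2
print(monitor.read_state(), robot.tips_ahead)
for n in("scene","top"):
    im=eyes.read_camera(n); cv2.imwrite(f"pics/{n}0.png",cv2.cvtColor(im,cv2.COLOR_RGB2BGR)); i=eyes.camera_info(n); print(n,i)
E
```

```text
{'t': 0.0, 'q': array([ 1.25759938e+00,  1.31184426e-01,  1.48927618e+00, -2.63739041e-05,
        1.52301855e+00, -8.54223549e-02]), 'dq': array([ 1.11191895e-04,  1.10103451e-05, -2.04155685e-03, -1.11420125e-03,
       -1.29689017e-03,  2.45681441e-03]), 'joint_torque': array([ 9.57526436e-05, -5.59847939e+01, -4.91759920e+01,  7.67010637e-02,
        3.54181929e-02, -1.70462372e-04]), 'tool_pos': array([0.13531349, 0.58396737, 0.22857525]), 'orientation': array([-3.56972891e-01, -3.12089439e+00,  2.91252579e-03]), 'force': array([ 0.08544749, -0.88068845, -1.07635152]), 'wrist_torque': array([-0.01193111,  0.00272798,  0.01995183]), 'opening': 0.09279785957499546} 0.011
scene {'mtx': array([[406.39880002,   0.        , 257.07044207],
       [  0.        , 406.39880002, 189.19515923],
       [  0.        ,   0.        ,   1.        ]]), 'R': array([[ 0.67441206,  0.73826525,  0.01152343],
       [ 0.57129079, -0.51186511, -0.64157692],
       [-0.4677555 ,  0.43927044, -0.76697215]]), 't': array([-0.40992922, -0.2377611 ,  1.38068554])}
top {'mtx': array([[465.32064336,   0.        , 258.34212768],
       [  0.        , 465.32064336, 187.22807726],
       [  0.        ,   0.        ,   1.        ]]), 'R': array([[ 0.02495816, -0.99944438, -0.02209129],
       [-0.99407172, -0.02247265, -0.10637858],
       [ 0.10582302,  0.02461534, -0.99408027]]), 't': array([0.07234906, 0.55812511, 1.23578314])}
```

View pics/top0.png

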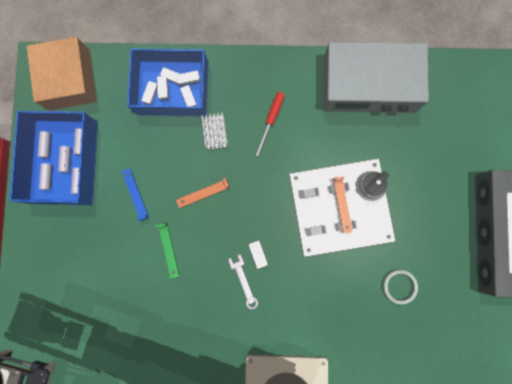

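View pics/scene0.png

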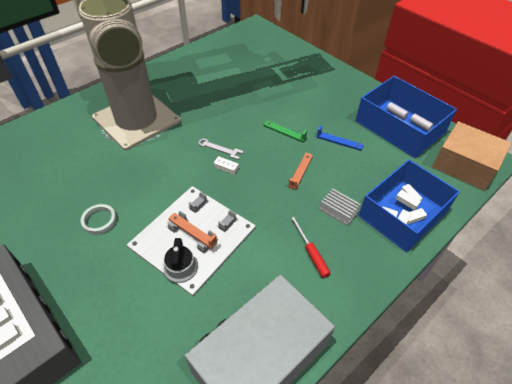

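```bash
cat > h.py <<'E'
import numpy as np, cv2
from plant import monitor, eyes, job, robot
def grab(n,fn=None):
    i=eyes.camera_info(n); im=cv2.cvtColor(eyes.read_camera(n),cv2.COLOR_RGB2BGR)
    if fn: cv2.imwrite(f"pics/{fn}.png",im)
    return im,i
def ray(i,uv,fish=False):
    K=i["mtx"]; a=np.array([(uv[0]-K[0,2])/K[0,0],(uv[1]-K[1,2])/K[1,1]])
    if fish:
        r=np.hypot(*a); d=np.r_[a/max(r,1e-9)*np.sin(r),np.cos(r)]
    else: d=np.r_[a,1.]
    return -i["R"].T@i["t"], i["R"].T@d
def onz(i,uv,z,fish=False):
    c,d=ray(i,uv,fish); return c+d*(z-c[2])/d[2]
def proj(i,X,fish=False):
    p=i["R"]@np.asarray(X)+i["t"]; K=i["mtx"]
    if fish:
        rho=np.hypot(p[0],p[1]); a=p[:2]/max(rho,1e-9)*np.arctan2(rho,p[2])
    else: a=p[:2]/p[2]
    return np.array([a[0]*K[0,0]+K[0,2],a[1]*K[1,1]+K[1,2]])
def copper(im):
    h=cv2.cvtColor(im,cv2.COLOR_BGR2HSV)
    m=cv2.inRange(h,(3,110,60),(16,255,255))
    return m
def blobs(m,amin=60):
    cs,_=cv2.findContours(m,cv2.RETR_EXTERNAL,cv2.CHAIN_APPROX_NONE)
    return sorted([c for c in cs if cv2.contourArea(c)>amin],key=cv2.contourArea,reverse=True)
E
python3 - <<'E'
from h import *
T=cv2.imread("pics/top0.png");S=cv2.imread("pics/scene0.png")
import numpy as np
i=eyes.camera_info("top");print("cam",-i["R"].T@i["t"], -eyes.camera_info("scene")["R"].T@eyes.camera_info("scene")["t"])
for c in blobs(copper(T)):
    r=cv2.minAreaRect(c); print("top",r,cv2.contourArea(c),[onz(i,p,.01)[:2].round(3).tolist() for p in cv2.boxPoints(r)])
for c in blobs(copper(S)): print("scene",cv2.minAreaRect(c))
h=cv2.cvtColor(T,cv2.COLOR_BGR2HSV)
w=cv2.inRange(h,(0,0,170),(180,50,255)); 
c=cv2.convexHull(max(blobs(w),key=lambda c:cv2.contourArea(c) if 280<c[:,0,0].mean()<400 else 0)); r=cv2.minAreaRect(c)
P=np.array([onz(i,p,.012) for p in cv2.boxPoints(r)]);print("plate",r,P.round(3).tolist(),P.mean(0))
f=lambda im,x,y,w,hh,s:cv2.resize(im[y:y+hh,x:x+w],None,fx=s,fy=s,interpolation=cv2.INTER_CUBIC)
a=np.zeros((600,800,3),np.uint8)
for (im,x,y,w,hh,s,X,Y) in [(T,170,165,66,50,6,0,0),(T,285,150,115,110,3.4,400,0),(S,280,145,40,50,6,0,305),(S,125,180,135,110,3,395,0+375-106+ -0)]: 
    z=f(im,x,y,w,hh,s); z=z[:600-Y,:800-X]; a[Y:Y+z.shape[0],X:X+z.shape[1]]=z
cv2.imwrite("pics/m1.png",a)
E
```

```text
cam [0.42223638 0.05443219 1.28943847] [ 1.0581152  -0.42555946  0.91112911]
top ((55.5722541809082, 69.21965026855469), (56.109107971191406, 51.09122085571289), 81.25383758544922) 2676.0 [[0.956, 0.768], [0.981, 0.622], [0.817, 0.587], [0.792, 0.731]]
top ((202.3639373779297, 193.34283447265625), (9.180622100830078, 53.435401916503906), 66.64443969726562) 399.0 [[0.519, 0.313], [0.581, 0.179], [0.557, 0.168], [0.495, 0.302]]
top ((340.95001220703125, 199.14999389648438), (43.274940490722656, 8.061017990112305), 81.8698959350586) 191.5 [[0.588, -0.122], [0.592, -0.144], [0.474, -0.161], [0.47, -0.14]]
scene ((320.5, 38.5), (77.0, 161.0), 90.0)
scene ((471.6095886230469, 153.9589080810547), (60.33246994018555, 54.870269775390625), 24.443954467773438)
scene ((193.49998474121094, 228.49996948242188), (52.41917037963867, 13.035453796386719), 33.6900634765625)
scene ((299.1000061035156, 170.3000030517578), (10.28591251373291, 38.9075813293457), 26.56505012512207)
plate ((341.8834533691406, 206.95504760742188), (84.94239044189453, 92.73841094970703), 80.13418579101562) [[0.6, 0.002, 0.012], [0.649, -0.249, 0.012], [0.42, -0.288, 0.012], [0.371, -0.041, 0.012]] [ 0.51020667 -0.14380358  0.012     ]
```

View pics/m1.png

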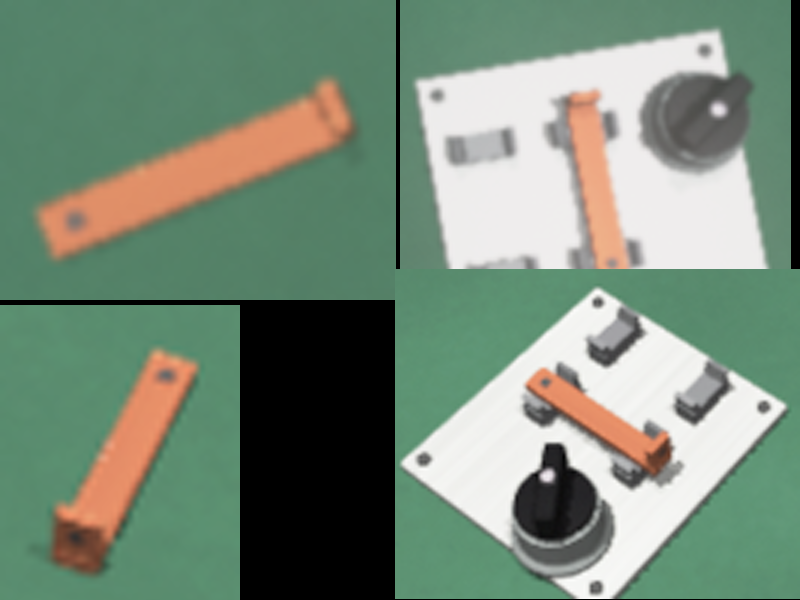

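Emit:
servo_tool([
  [[-1, 33, -28, 0, 0, 0, -0.076], [-1, 33, -28, 0, 0, 0, -0.076], [-1, 33, -28, 0, 0, 0, -0.076], [-1, 33, -28, 0, 0, 0, -0.076], [-1, 33, -28, 0, 0, 0, -0.076], [-1, 33, -28, 0, 0, 0, -0.076], [-1, 33, -28, 0, 0, 0, -0.076], [-1, 33, -28, 0, 0, 0, -0.076], [-1, 33, -28, 0, 0, 0, -0.076], [-1, 33, -28, 0, 0, 0, -0.076], [-1, 33, -28, 0, 0, 0, -0.076], [-1, 33, -28, 0, 0, 0, -0.076]],
], force=40)

```text
t: 1.3
tool_pos: [0.5324, 0.247, 0.2292]
orientation: [-1.699, -2.642, 0.001]
force: [0.7, -0.2, 0.4]
opening: 0.0928
```

```bash
cat >> h.py <<'E'
from scipy.spatial.transform import Rotation as Ro
def st():
    s=monitor.read_state(); M=Ro.from_rotvec(s["orientation"]).as_matrix()
    print("t",round(s["t"],2),"tcp",s["tool_pos"].round(4),"yaz deg",np.degrees(np.arctan2(M[1,1],M[0,1])).round(1),"z",M[:,2].round(3),"q",s["q"].round(2),"F",s["force"].round(1),"M",s["wrist_torque"].round(3),"open",round(s["opening"],4))
E
python3 - <<'E'
from h import *
eyes.read_camera("wrist");eyes.read_camera("wrist");st()
im,i=grab("wrist","w1"); print(i)
for c in blobs(copper(im),300):
    r=cv2.minAreaRect(c); print(r,cv2.contourArea(c),[onz(i,p,.01,1)[:2].round(4).tolist() for p in cv2.boxPoints(r)])
E
```

```text
t 1.4 tcp [0.5344 0.2445 0.2288] yaz deg 24.3 z [ 0.    -0.002 -1.   ] q [ 0.34  0.1   1.52 -0.    1.52 -0.08] F [-0.   1.4  0.5] M [-0.044  0.003 -0.025] open 0.0929
{'mtx': array([[297.31863964,   0.        , 261.02755092],
       [  0.        , 297.31863964, 188.70750161],
       [  0.        ,   0.        ,   1.        ]]), 'R': array([[ 9.11909125e-01,  4.10392128e-01, -2.23647945e-04],
       [ 3.94837352e-01, -8.77196864e-01,  2.73183320e-01],
       [ 1.11916101e-01, -2.49206667e-01, -9.61961966e-01]]), 't': array([-0.58650635, -0.02772333,  0.39071989])}
((263.5, 171.0), (120.0, 19.0), 90.0) 2131.0 [[0.4964, 0.3049], [0.5179, 0.3146], [0.5852, 0.1688], [0.5614, 0.1582]]
((502.5, 54.5), (35.0, 17.0), 90.0) 423.0 [[0.7764, 0.5913], [0.8119, 0.6192], [0.8337, 0.562], [0.7978, 0.537]]
```

View pics/w1.png

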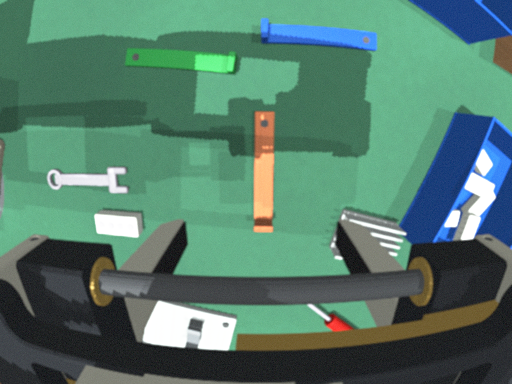

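Run:
```python
from h import *
im=cv2.imread("pics/w1.png"); i=eyes.camera_info("wrist")
m=copper(im); m[:, :240]=0; m[:,290:]=0
rows=np.arange(118,212); P=[]
for r in rows:
    x=np.flatnonzero(m[r]); 
    if len(x)>10: P.append(onz(i,(x.mean(),r),.01,1)[:2])
P=np.array(P); v=cv2.fitLine(P.astype(np.float32),cv2.DIST_HUBER,0,.01,.01).ravel(); d=v[:2]*(1 if v[0]>0 else -1); print("yaw",np.degrees(np.arctan2(d[1],d[0])),"pts",P[0],P[-1])
ys=np.flatnonzero(m.any(1)); print(ys.min(),ys.max())
e=onz(i,(264,ys.min()-.5),.01,1)[:2]; t=onz(i,(263.5,ys.max()+.5),.036,1)[:2]
print("hole end",e,"tab end",t,"len",np.linalg.norm(t-e),"mid",e+(d*.075),t-d*.075, "line check",np.cross(d,e-v[2:]),"grasp", (e+t)/2+d*.008)
st()
```

```text
yaw -66.38015 pts [0.50927472 0.30407817] [0.55876324 0.19833288]
111 231
hole end [0.50524285 0.31259859] tab end [0.56688684 0.17559327] len 0.1502346210430209 mid [0.53529283 0.24388179] [0.53683686 0.24431007] line check -0.0003707196125557685 grasp [0.53927018 0.23676614]
t 1.45 tcp [0.5326 0.2464 0.2287] yaz deg 24.5 z [-0.001 -0.001 -1.   ] q [ 0.35  0.1   1.53 -0.    1.52 -0.08] F [-0.6  0.5 -0.5] M [-0.081  0.098 -0.015] open 0.0931<stdin>:11: DeprecationWarning: Arrays of 2-dimensional vectors are deprecated. Use arrays of 3-dimensional vectors instead. (deprecated in NumPy 2.0)
```

Emit:
servo_tool([
  [[-1, 2, -3, -40, 0, 0, -0.014], [-1, 2, -3, -40, 0, 0, 0], [-1, 2, -3, -40, 0, 0, 0], [-1, 0, 0, -40, 0, 0, 0], [-1, 0, 0, -25, 0, 0, 0], [-1, 0, 0, -15, 0, 0, 0], [-1, 0, 0, -10, 0, 0, 0], [-1, 0, 0, -4, 0, 0, 0], [-1, 0, 0, 0, 0, 0, 0], [-1, 0, 0, 0, 0, 0, 0]],
])

```text
t: 2.45
tool_pos: [0.5386, 0.24, 0.0172]
orientation: [1.712, 2.632, 0.003]
force: [0.5, 0.2, 0.7]
opening: 0.0931
```

Run:
```python
from h import *
for k in range(4): eyes.read_camera("scene");st()
```

```text
t 2.5 tcp [0.5386 0.24   0.0172] yaz deg 23.9 z [ 0.002  0.001 -1.   ] q [ 0.33  0.3   1.7   0.    1.14 -0.08] F [ 0.1 -1.1  0.4] M [-0.048  0.052 -0.04 ] open 0.0931
t 2.55 tcp [0.5386 0.2399 0.0171] yaz deg 23.9 z [ 0.002  0.001 -1.   ] q [ 0.33  0.3   1.7   0.    1.14 -0.08] F [-0.1 -0.1 -0.2] M [-0.03   0.03  -0.029] open 0.0929
t 2.6 tcp [0.5384 0.2398 0.0169] yaz deg 23.9 z [ 0.002  0.001 -1.   ] q [ 0.33  0.3   1.7   0.    1.14 -0.08] F [0.1 0.4 0.4] M [-0.048 -0.019 -0.001] open 0.0928
t 2.65 tcp [0.5382 0.2397 0.0166] yaz deg 23.9 z [ 0.002  0.001 -1.   ] q [ 0.33  0.3   1.7   0.    1.14 -0.08] F [ 0.1 -0.2 -1. ] M [-0.067  0.101 -0.009] open 0.0931
```

Emit:
servo_tool([
  [[-1, 1, -2, -3, 0, 0, 0], [1, 0, 0, 0, 0, 0, 0], [1, 0, 0, 0, 0, 0, 0], [1, 0, 0, 0, 0, 0, 0], [1, 0, 0, 0, 0, 0, 0], [1, 0, 0, 0, 0, 0, 0], [1, 0, 0, 0, 0, 0, 0], [1, 0, 0, 0, 0, 0, 0]],
], force=45)

```text
t: 3.45
tool_pos: [0.5385, 0.2376, 0.0127]
orientation: [1.713, 2.633, 0.0]
force: [-0.5, 0.2, -0.4]
opening: 0.0419
```

Emit:
servo_tool([
  [[1, 0, 0, 5, 0, 0, 0], [1, 0, 0, 15, 0, 0, 0], [1, 0, 0, 25, 0, 0, 0], [1, 0, 0, 30, 0, 0, 0], [1, 0, 0, 25, 0, 0, 0], [1, 0, 0, 20, 0, 0, 0], [1, 0, 0, 0, 0, 0, 0]],
])

```text
t: 4.15
tool_pos: [0.5412, 0.2385, 0.138]
orientation: [1.711, 2.629, 0.01]
force: [-0.6, -0.9, 0.1]
opening: 0.0001
```

Run:
```python
from h import *
st()
im,i=grab("wrist","w2");st()
T,it=grab("top","top1")
h=cv2.cvtColor(T,cv2.COLOR_BGR2HSV)
# plate corners by hull + approx, and the laid bar
w=cv2.inRange(h,(0,0,170),(180,50,255))
c=cv2.convexHull(max(blobs(w),key=lambda c:cv2.contourArea(c) if 280<c[:,0,0].mean()<400 else 0))
q=cv2.approxPolyDP(c,6,True)[:,0]; P=np.array([onz(it,p,.012) for p in q]); print(q.tolist(),P.round(4).tolist(),P.mean(0))
```

```text
t 4.15 tcp [0.5412 0.2385 0.138 ] yaz deg 23.9 z [ 0.007  0.003 -1.   ] q [ 0.33  0.16  1.63  0.    1.35 -0.09] F [-0.6 -0.9  0.1] M [-0.037  0.001 -0.005] open 0.0001
t 4.2 tcp [0.54   0.2381 0.1355] yaz deg 23.9 z [ 0.005  0.002 -1.   ] q [ 0.33  0.16  1.63  0.    1.35 -0.09] F [ 0.2  0.4 -0.6] M [-0.088  0.012 -0.003] open 0.0002
[[378, 159], [394, 240], [304, 255], [290, 173]] [[0.6441, -0.2427, 0.012], [0.4227, -0.2853, 0.012], [0.3761, -0.0424, 0.012], [0.5998, -0.0005, 0.012]] [ 0.51068652 -0.14274212  0.012     ]
```

View pics/w2.png

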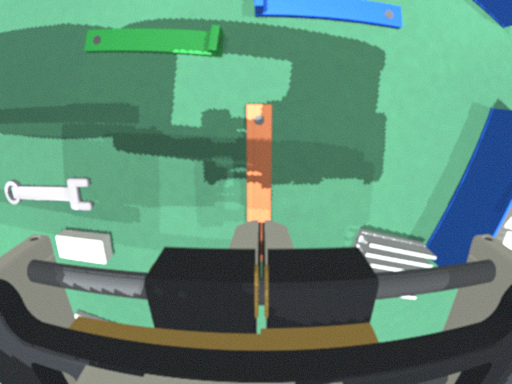

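The picture shows the fingers shut on nothing and the bar still on the bench, with its hole end at (259,105). The jaws need about 1 s to close, and I lifted too soon. I'll measure the bar again and redo the grasp.

```bash
cat > bar.py <<'E'
from h import *
st(); im,i=grab("wrist","w3"); st()
m=copper(im); m[:,:235]=0; m[:,290:]=0; m[222:]=0
ys=np.flatnonzero((m>0).sum(1)>8); P=[]
for r in range(ys.min()+5,210):
    x=np.flatnonzero(m[r])
    if len(x)>10: P.append(onz(i,(x.mean(),r),.01,1)[:2])
P=np.array(P,np.float32); v=cv2.fitLine(P,cv2.DIST_HUBER,0,.01,.01).ravel(); d=v[:2]*np.sign(v[0])
e=onz(i,(259,ys.min()-.5),.01,1)[:2]; e=v[2:]+d*((e-v[2:])@d)
print("yaw",np.degrees(np.arctan2(d[1],d[0])),"hole end",e,"mid",e+d*.075,"grasp",e+d*.083)
E
python3 bar.py
```

```text
t 4.25 tcp [0.5389 0.2377 0.1335] yaz deg 23.9 z [ 0.002  0.001 -1.   ] q [ 0.33  0.16  1.63 -0.    1.35 -0.09] F [ 0.   0.3 -0.5] M [-0.068  0.016  0.043] open -0.0001
t 4.3 tcp [0.5381 0.2374 0.1321] yaz deg 23.9 z [-0.001 -0.    -1.   ] q [ 0.33  0.16  1.63 -0.    1.35 -0.09] F [-0.6  0.  -0.3] M [-0.02   0.086 -0.037] open 0.0006
yaw -66.65214 hole end [0.50729256 0.31036192] mid [0.537016   0.24150325] grasp [0.5401865  0.23415833]
```

Emit:
servo_tool([
  [[-1, 0, 0, 0, 0, 0, 0], [-1, 0, 0, 0, 0, 0, 0], [-1, 0, 0, 0, 0, 0, 0], [-0.3, 0, 0, 0, 0, 0, 0]],
])

```text
t: 4.7
tool_pos: [0.5382, 0.2374, 0.132]
orientation: [-1.713, -2.633, 0.001]
force: [0.2, -0.3, 0.8]
opening: 0.0278
```

Emit:
servo_tool([
  [[-0.3, 1, -1, -10, 0, 0, 0], [-0.3, 0, 0, -15, 0, 0, 0], [-0.3, 0, 0, -25, 0, 0, 0], [-0.3, 0, 0, -25, 0, 0, 0], [-0.3, 0, 0, -20, 0, 0, 0], [-0.3, 0, 0, -13, 0, 0, 0], [-0.3, 0, 0, -7, 0, 0, 0], [-0.3, 0, 0, -3, 0, 0, 0], [1, 0, 0, 0, 0, 0, 0], [1, 0, 0, 0, 0, 0, 0], [1, 0, 0, 0, 0, 0, 0], [1, 0, 0, 0, 0, 0, 0]],
])

```text
t: 5.9
tool_pos: [0.5401, 0.2367, 0.0154]
orientation: [1.713, 2.632, 0.002]
force: [-0.6, -0.3, 0.4]
opening: 0.0336
```

Emit:
servo_tool([
  [[1, 0, 0, 0, 0, 0, 0], [1, 0, 0, 0, 0, 0, 0], [1, 0, 0, 0, 0, 0, 0], [1, 0, 0, 0, 0, 0, 0], [1, 0, 0, 0, 0, 0, 0]],
])

```text
t: 6.4
tool_pos: [0.5399, 0.2366, 0.0151]
orientation: [1.713, 2.633, 0.001]
force: [-0.2, 0.1, 4.8]
opening: 0.0235
```

Emit:
servo_tool([
  [[1, 0, 0, 5, 0, 0, 0], [1, 0, 0, 15, 0, 0, 0], [1, 0, 0, 25, 0, 0, 0], [1, 0, 0, 30, 0, 0, 0], [1, 0, 0, 25, 0, 0, 0], [1, 0, 0, 15, 0, 0, 0], [1, 0, 0, 0, 0, 0, 0]],
])

```text
t: 7.1
tool_pos: [0.5411, 0.2371, 0.1328]
orientation: [1.712, 2.631, 0.006]
force: [0.3, -0.8, -3.5]
opening: 0.0232
```

Emit:
servo_tool([
  [[1, -3, -12, 0, 0, 0, 0.1], [1, -3, -25, 0, 0, 0, 0.113], [1, -3, -28, 0, 0, 0, 0.113], [1, -3, -28, 0, 0, 0, 0.113], [1, -3, -28, 0, 0, 0, 0.113], [1, -3, -28, 0, 0, 0, 0.113], [1, -3, -28, 0, 0, 0, 0.113], [1, -3, -28, 0, 0, 0, 0.113], [1, -4, -28, 0, 0, 0, 0.113], [1, -3, -28, 0, 0, 0, 0.113], [1, -3, -25, 0, 0, 0, 0.113], [1, -3, -12, 0, 0, 0, 0.11]],
])

```text
t: 8.3
tool_pos: [0.501, -0.0633, 0.1278]
orientation: [0.297, -3.125, -0.0]
force: [-0.2, 1.1, -3.8]
opening: 0.023
```

Run:
```python
from h import *
for k in range(4): eyes.read_camera("scene")
st(); im,i=grab("wrist","w4")
```

```text
t 8.5 tcp [ 0.5016 -0.0612  0.1283] yaz deg 100.5 z [-0.002  0.001 -1.   ] q [-0.22 -0.05  1.86  0.    1.33 -1.98] F [-0.2  0.3 -3.9] M [0.059 0.068 0.006] open 0.0229
```

View pics/w4.png

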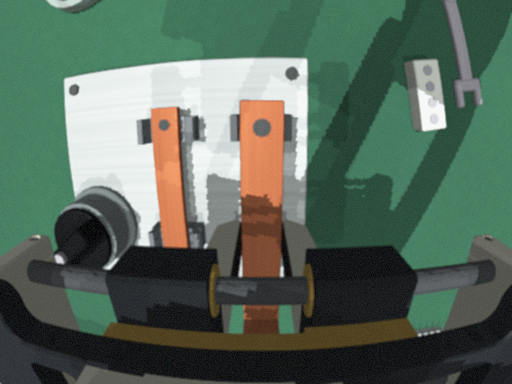

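Run:
```python
from h import *
im=cv2.imread("pics/w4.png"); i=eyes.camera_info("wrist")
A,B=[onz(i,p,.012,1)[:2] for p in((307,58),(65,79))]
d=(A-B); L=np.linalg.norm(d); y=d/L; x=np.array([y[1],-y[0]]); print("len",L,"yaw",np.degrees(np.arctan2(x[1],x[0])))
print("lane from corners",(A+B)/2+.115*x+.082*y)
g=cv2.cvtColor(im,cv2.COLOR_BGR2HSV)
for r in (120,127,134): print(r,[tuple(int(t) for t in g[r,c]) for c in list(range(224,246,2))],[tuple(int(t) for t in g[r,c]) for c in list(range(280,298,2))])
# bar axis at z of bar top (TCP z 0.128 -> underside .113, top .123)
m=copper(im); m[:,:236]=0;m[:,288:]=0
P=[onz(i,(np.flatnonzero(m[r]).mean(),r),.123,1)[:2] for r in range(106,215)]
P=np.array(P,np.float32); v=cv2.fitLine(P,cv2.DIST_HUBER,0,.01,.01).ravel(); b=v[:2]*np.sign(v[0]); print("bar yaw",np.degrees(np.arctan2(b[1],b[0])),v[2:])
ys=np.flatnonzero((m[:215]>0).sum(1)>8).min(); e=onz(i,(262,ys-.5),.123,1)[:2]; e=v[2:]+b*((e-v[2:])@b); print("hole end row",ys,e,"mid",e+b*.075)
```

```text
len 0.2465966560649447 yaw 11.243449062141062
lane from corners [ 0.49441102 -0.059944  ]
120 [(79, 9, 237), (73, 8, 235), (90, 10, 224), (94, 12, 164), (94, 14, 131), (97, 18, 131), (90, 16, 112), (15, 24, 64), (9, 148, 186), (10, 149, 232), (11, 147, 238)] [(10, 150, 225), (9, 155, 224), (8, 106, 113), (93, 31, 75), (78, 17, 77), (85, 19, 82), (105, 13, 119), (85, 11, 139), (85, 10, 153)]
127 [(79, 9, 223), (80, 7, 223), (86, 9, 223), (83, 6, 163), (94, 14, 128), (93, 19, 134), (103, 15, 122), (170, 26, 60), (10, 150, 185), (11, 149, 235), (11, 145, 240)] [(11, 151, 227), (10, 155, 216), (6, 108, 106), (75, 20, 76), (86, 26, 80), (90, 7, 76), (60, 14, 130), (90, 9, 143), (86, 10, 201)]
134 [(79, 9, 221), (86, 9, 220), (82, 13, 224), (78, 15, 171), (90, 14, 129), (96, 10, 129), (99, 15, 120), (11, 30, 69), (9, 156, 196), (10, 146, 237), (11, 150, 234)] [(9, 148, 227), (10, 153, 210), (8, 88, 99), (71, 27, 76), (94, 23, 76), (83, 14, 74), (81, 14, 124), (96, 9, 137), (81, 10, 184)]
bar yaw 10.601114 [ 0.454051   -0.06904016]
hole end row 101 [ 0.42308819 -0.07483531] mid [ 0.49680808 -0.06103752]
```

Run:
```python
from h import *
i=eyes.camera_info("wrist"); st()
for z in (.042,.03): 
  c=onz(i,(262.4,127),z,1)[:2]; l,r=[onz(i,(u,127),z,1)[:2] for u in(229.5,295.5)]
  a=np.radians(10.8);x=np.array([np.cos(a),np.sin(a)]);y=np.array([-x[1],x[0]])
  print(z,c,"w",np.linalg.norm(l-r),"lane if saddle ctr",c+.052*x, "bar mid rel (along,across)",(np.array([.4968,-.0610])-c-.052*x)@np.c_[x,y])
```

```text
t 8.55 tcp [ 0.5019 -0.0609  0.1286] yaz deg 100.5 z [-0.002  0.001 -1.   ] q [-0.22 -0.05  1.86  0.    1.33 -1.98] F [-0.8  0.2 -3.3] M [ 0.034 -0.01  -0.005] open 0.0231
0.042 [ 0.44225294 -0.07027213] w 0.05352015221295022 lane if saddle ctr [ 0.49333188 -0.0605283 ] bar mid rel (along,across) [ 0.0033183 -0.0011132]
0.03 [ 0.4430235 -0.0700652] w 0.05618130178031491 lane if saddle ctr [ 0.49410243 -0.06032138] bar mid rel (along,across) [ 0.00252263 -0.00117208]
```

Emit:
servo_tool([
  [[1, -2, 1, -10, 0, 0, 0.003], [1, 0, 0, -20, 0, 0, 0], [1, 0, 0, -20, 0, 0, 0], [1, 0, 0, -15, 0, 0, 0], [1, 0, 0, -8, 0, 0, 0], [1, 0, 0, -4, 0, 0, 0], [1, 0, 0, -3, 0, 0, 0], [1, 0, 0, 0, 0, 0, 0], [1, 0, 0, 0, 0, 0, 0]],
])

```text
t: 9.45
tool_pos: [0.5011, -0.0606, 0.0504]
orientation: [-0.296, 3.126, -0.001]
force: [0.3, 0.2, -3.5]
opening: 0.0229
```

Run:
```python
from h import *
st()
im,i=grab("wrist","w5"); 
T,_=grab("top","top2"); 
a=np.zeros((384,512+288,3),np.uint8); a[:,:512]=im; a[:288,512:]=cv2.resize(T[150:246,290:386],(288,288),interpolation=cv2.INTER_CUBIC)
cv2.imwrite("pics/m2.png",a)
```

```text
t 9.45 tcp [ 0.5011 -0.0606  0.0504] yaz deg 100.8 z [ 0.001 -0.    -1.   ] q [-0.22  0.04  1.93  0.    1.17 -1.98] F [ 0.3  0.2 -3.5] M [ 0.076 -0.013  0.004] open 0.0229
```

View pics/m2.png

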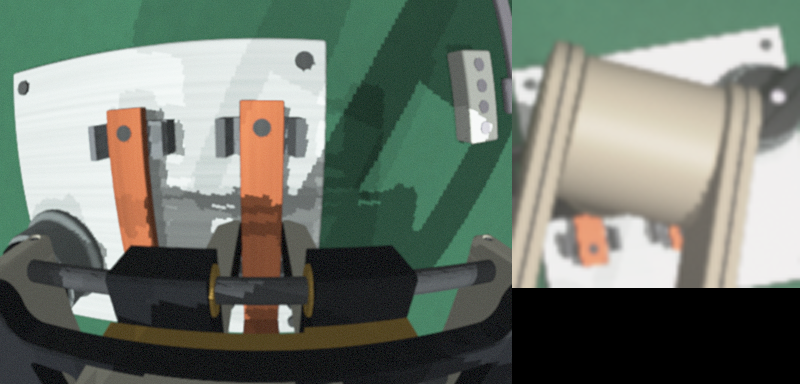

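The bar (columns 240–285) sits centred between the cheeks (outer edges 217 and 308). I'll lower it onto the floors.

Emit:
servo_tool([
  [[1, 0, 0, -2, 0, 0, 0], [1, 0, 0, -1, 0, 0, 0], [1, 0, 0, -1, 0, 0, 0], [1, 0, 0, 0, 0, 0, 0], [1, 0, 0, 0, 0, 0, 0]],
])

```text
t: 10.05
tool_pos: [0.5004, -0.0605, 0.0456]
orientation: [0.297, -3.127, -0.0]
force: [0.1, -0.8, -3.5]
opening: 0.0235
```

Emit:
servo_tool([
  [[1, 0, 0, -1, 0, 0, 0], [1, 0, 0, 0, 0, 0, 0], [1, 0, 0, 0, 0, 0, 0]],
])

```text
t: 10.35
tool_pos: [0.5007, -0.0605, 0.0451]
orientation: [-0.297, 3.127, -0.0]
force: [-1.8, 0.7, 3.6]
opening: 0.0231
```

Emit:
servo_tool([
  [[0.1, 0, 0, 0, 0, 0, 0], [0.1, 0, 0, 0, 0, 0, 0], [0.1, 0, 0, 0, 0, 0, 0], [0.1, 0, 0, 0, 0, 0, 0], [0.1, 0, 0, 0, 0, 0, 0]],
])

```text
t: 10.85
tool_pos: [0.5006, -0.0605, 0.0446]
orientation: [-0.297, 3.127, -0.0]
force: [0.6, 0.4, -0.2]
opening: 0.0421
```

Emit:
servo_tool([
  [[0.1, 0, 0, 10, 0, 0, 0], [0.1, 0, 0, 20, 0, 0, 0], [0.1, 0, 0, 30, 0, 0, 0], [0.1, 0, 0, 40, 0, 0, 0], [0.1, 0, 0, 40, 0, 0, 0], [0.1, 0, 0, 30, 0, 0, 0], [0.1, -40, -10, 10, 0, 0, 0], [0.1, -40, -10, 0, 0, 0, 0], [0.1, -10, 0, 0, 0, 0, 0], [0.1, 0, 0, 0, 0, 0, 0], [0.1, 0, 0, 0, 0, 0, 0], [0.1, 0, 0, 0, 0, 0, 0]],
])

```text
t: 12.05
tool_pos: [0.4112, -0.0804, 0.225]
orientation: [-0.297, 3.127, -0.0]
force: [-0.3, 0.1, -0.4]
opening: 0.0419
```

Run:
```python
from h import *
st()
im,i=grab("wrist","w6"); 
T,_=grab("scene","scene2"); 
a=np.zeros((384,512+288,3),np.uint8); a[:,:512]=im; a[:288,512:]=cv2.resize(T[178:292,130:258],(288,288*114//128),interpolation=cv2.INTER_CUBIC)[:288].copy() if False else cv2.resize(T[170:298,130:258],(288,288),interpolation=cv2.INTER_CUBIC)
cv2.imwrite("pics/m3.png",a)
```

```text
t 12.05 tcp [ 0.4112 -0.0804  0.225 ] yaz deg 100.9 z [ 0.001 -0.    -1.   ] q [-0.32 -0.38  1.96  0.    1.56 -2.08] F [-0.3  0.1 -0.4] M [ 0.028 -0.014 -0.076] open 0.0419
```

View pics/m3.png

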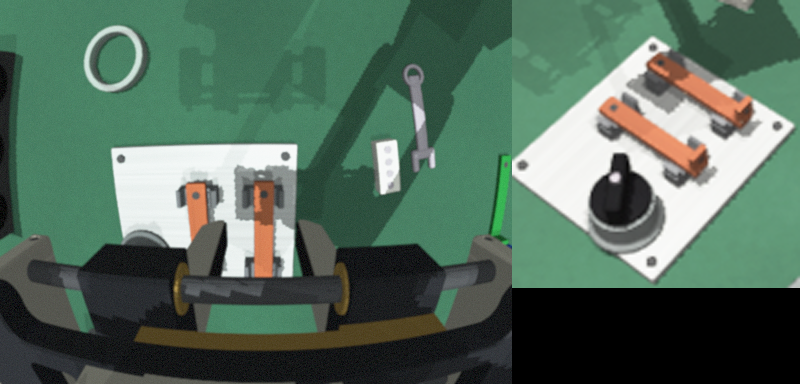

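The bar lies across both saddles of its lane, parallel to the laid one and with its tab the same way round. Next I'll locate the knob.

Run:
```python
from h import *
S,si=grab("scene"); T=cv2.imread("pics/top0.png"); ti=eyes.camera_info("top")
def pin(im,x,y,rr=5):
    g=cv2.cvtColor(im,cv2.COLOR_BGR2GRAY)[y-rr:y+rr+1,x-rr:x+rr+1].astype(float); w=np.clip(g-110,0,None); Y,X=np.mgrid[-rr:rr+1,-rr:rr+1]; return np.array([x+(w*X).sum()/w.sum(),y+(w*Y).sum()/w.sum()]),int(w.max())
a,wa=pin(T,378,182);b,wb=pin(S,176,249); print(a,wa,b,wb)
def tri(r1,r2):
    A=np.zeros((3,3));v=np.zeros(3)
    for c,d in(r1,r2):
        d=d/np.linalg.norm(d);M=np.eye(3)-np.outer(d,d);A+=M;v+=M@c
    return np.linalg.solve(A,v)
X=tri(ray(ti,a),ray(si,b)); print("pin",X,"reproj",proj(ti,X)-a,proj(si,X)-b)
y=np.radians(10.8);R=np.array([[np.cos(y),-np.sin(y)],[np.sin(y),np.cos(y)]]);print("in nest",R.T@(X[:2]-[.5105,-.143]))
```

```text
[378.21034946 181.80040323] 117 [173.87201908 247.14387917] 136
pin [ 0.56823571 -0.22281991  0.10523073] reproj [0.56132124 0.35433981] [ 0.73319516 -0.04396948]
in nest [ 0.04175629 -0.08922468]
```

Emit:
servo_tool([
  [[-0.6, 10, -10, 20, 0, 0, 0], [-0.6, 20, -20, 20, 0, 0, 0], [-0.6, 25, -25, 10, 0, 0, 0], [-0.6, 30, -28, 0, 0, 0, 0], [-0.6, 30, -28, 0, 0, 0, 0], [-0.6, 25, -20, 0, 0, 0, 0], [-0.6, 10, -10, 0, 0, 0, 0], [-0.6, 0, 0, 0, 0, 0, 0], [-0.6, 0, 0, 0, 0, 0, 0]],
])

```text
t: 13.1
tool_pos: [0.5604, -0.2212, 0.2738]
orientation: [0.297, -3.126, -0.002]
force: [-0.4, -0.6, -0.3]
opening: 0.0743
```

Run:
```python
from h import *
st()
im,i=grab("wrist","w7"); print(proj(i,[.568,-.223,.1],1), -i["R"].T@i["t"])
p=proj(i,[.568,-.223,.1],1).astype(int); x0,y0=max(p[0]-90,0),max(p[1]-90,0)
c=im[y0:y0+150,x0:x0+180]; print(x0,y0); c=np.clip(c.astype(float)*1.8,0,255).astype(np.uint8)
cv2.imwrite("pics/w7c.png",cv2.resize(c,None,fx=4,fy=4,interpolation=cv2.INTER_CUBIC))
```

```text
t 13.1 tcp [ 0.5604 -0.2212  0.2738] yaz deg 100.8 z [-0.001  0.001 -1.   ] q [-0.46  0.12  1.41  0.    1.6  -2.22] F [-0.4 -0.6 -0.3] M [0.031 0.018 0.012] open 0.0743
[257.67847452 181.2554074 ] [ 0.48532984 -0.23514845  0.42852032]
167 91
```

View pics/w7c.png

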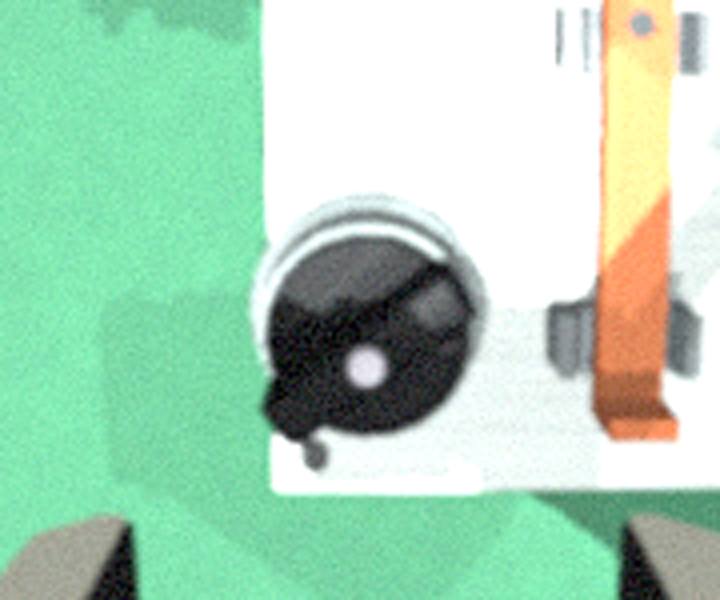

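Run:
```python
from h import *
im,i=grab("wrist","w8"); im2=[eyes.read_camera("wrist").astype(float) for k in range(5)]
g=np.mean(im2,0).mean(2)[135:207,225:297]
np.save("g.npy",g)
o=255*np.clip(g/110,0,1)**.5
cv2.imwrite("pics/w8c.png",cv2.resize(o.astype(np.uint8),None,fx=8,fy=8,interpolation=cv2.INTER_CUBIC))
st()
```

```text
t 13.45 tcp [ 0.5603 -0.2211  0.2751] yaz deg 100.9 z [ 0.001 -0.    -1.   ] q [-0.46  0.12  1.42  0.    1.6  -2.22] F [-0.   0.2  0.7] M [ 0.043 -0.004  0.009] open 0.0745
```

View pics/w8c.png

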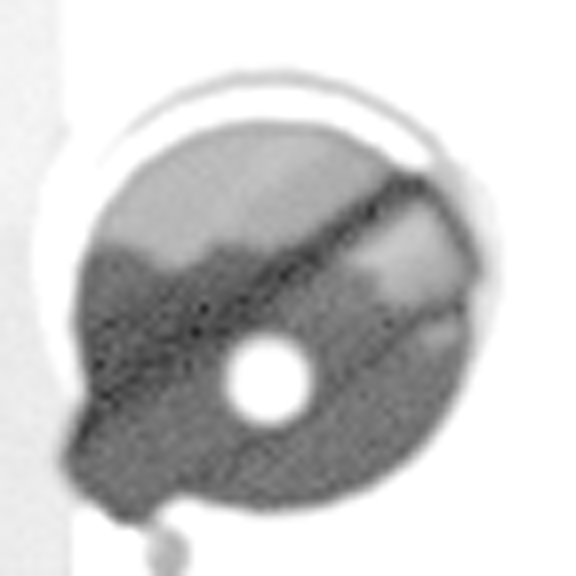

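Run:
```python
from h import *
i=eyes.camera_info("wrist")
f=lambda p,z=.098: onz(i,(p[0]/8+225-.44,p[1]/8+135-.44),z,1)[:2]
for a,b in [((140,515),(455,305)),((107,482),(442,250)),((90,432),(410,200))]:
    A,B=f(a),f(b); d=B-A; print(A.round(4),B.round(4),np.linalg.norm(d).round(4),"mid",((A+B)/2).round(4),"az",np.degrees(np.arctan2(d[1],d[0])).round(1))
print("pin",f((268,380),.105))
st()
```

```text
[ 0.5936 -0.2371] [ 0.5541 -0.1982] 0.0555 mid [ 0.5738 -0.2176] az 135.5
[ 0.5895 -0.2427] [ 0.5466 -0.2016] 0.0594 mid [ 0.568  -0.2222] az 136.3
[ 0.5825 -0.2464] [ 0.5403 -0.2076] 0.0573 mid [ 0.5614 -0.227 ] az 137.4
pin [ 0.56820477 -0.22268282]
t 13.45 tcp [ 0.5603 -0.2211  0.2751] yaz deg 100.9 z [ 0.001 -0.    -1.   ] q [-0.46  0.12  1.42  0.    1.6  -2.22] F [-0.   0.2  0.7] M [ 0.043 -0.004  0.009] open 0.0745
```

The averaged picture shows the grip's top face running from about (107,482) to (442,250) in the crop, which is azimuth 136°. The pin is at (268,380) and agrees with the triangulation. I'll turn the tool to match and descend.

Emit:
servo_tool([
  [[0.0, 1, 0, 0, 0, 0, -0.119], [0.0, 1, 0, 0, 0, 0, -0.119], [0.0, 1, 0, 0, 0, 0, -0.119], [0.0, 1, 0, -20, 0, 0, -0.119], [0.0, 1, -1, -30, 0, 0, -0.119], [0.0, 1, 0, -30, 0, 0, -0.119], [0.0, 1, 0, -30, 0, 0, -0.119], [0.0, 1, 0, -25, 0, 0, -0.12], [0.0, 0, 0, -15, 0, 0, 0], [0.0, 0, 0, 0, 0, 0, 0], [0.0, 0, 0, 0, 0, 0, 0], [0.0, 0, 0, 0, 0, 0, 0]],
])

```text
t: 14.65
tool_pos: [0.5696, -0.223, 0.1268]
orientation: [1.167, 2.913, -0.0]
force: [0.1, 1.6, -0.0]
opening: 0.0463
```

```bash
python3 -c "
from h import *
st()"
```

```text
t 14.65 tcp [ 0.5696 -0.223   0.1268] yaz deg 46.3 z [ 0.003 -0.001 -1.   ] q [-0.46  0.23  1.57  0.    1.34 -1.27] F [ 0.1  1.6 -0. ] M [-0.039 -0.    -0.016] open 0.0463
```

Emit:
servo_tool([
  [[0.0, -1, 0, -10, 0, 0, 0], [0.0, 0, 0, -12, 0, 0, 0], [0.0, 0, 0, -10, 0, 0, 0], [0.0, 0, 0, -6, 0, 0, 0], [0.0, 0, 0, -2, 0, 0, 0], [0.0, 0, 0, 0, 0, 0, 0], [1, 0, 0, 0, 0, 0, 0], [1, 0, 0, 0, 0, 0, 0], [1, 0, 0, 0, 0, 0, 0], [1, 0, 0, 0, 0, 0, 0], [1, 0, 0, 0, 0, 0, 0], [1, 0, 0, 0, 0, 0, 0]],
], force=25)

```text
t: 15.85
tool_pos: [0.5691, -0.2212, 0.0851]
orientation: [1.169, 2.914, 0.004]
force: [6.1, 5.0, -1.6]
opening: 0.0177
```

```bash
python3 -c "
from h import *
st()"
```

```text
t 15.85 tcp [ 0.5691 -0.2212  0.0851] yaz deg 46.3 z [ 0.003  0.001 -1.   ] q [-0.46  0.27  1.6   0.    1.27 -1.26] F [ 6.1  5.  -1.6] M [ 0.845 -1.056  0.135] open 0.0177
```

Emit:
servo_tool([
  [[1, 0.7, 0.7, 0, 0, 0, 0], [1, 0, 0, 0, 0, 0, 0], [1, 0, 0, 0, 0, 0, 0]],
])

```text
t: 16.15
tool_pos: [0.5692, -0.2211, 0.0851]
orientation: [1.169, 2.914, 0.002]
force: [4.0, 4.8, 0.0]
opening: 0.0178
```

```bash
python3 -c "
from h import *
st()"
```

```text
t 16.15 tcp [ 0.5692 -0.2211  0.0851] yaz deg 46.3 z [ 0.002  0.001 -1.   ] q [-0.46  0.27  1.6   0.    1.27 -1.26] F [4.  4.8 0. ] M [ 0.627 -0.689  0.158] open 0.0178
```

Emit:
servo_tool([
  [[1, 1, 1, 0, 0, 0, 0], [1, 0.8, 0.8, 0, 0, 0, 0], [1, 0, 0, 0, 0, 0, -0.03], [1, 0, 0, 0, 0, 0, -0.03], [1, 0, 0, 0, 0, 0, -0.03], [1, 0, 0, 0, 0, 0, -0.03], [1, 0, 0, 0, 0, 0, -0.03], [1, 0, 0, 0, 0, 0, -0.03], [1, 0, 0, 0, 0, 0, -0.03], [1, 0, 0, 0, 0, 0, -0.03]],
])

```text
t: 17.15
tool_pos: [0.5697, -0.2207, 0.085]
orientation: [1.514, 2.753, -0.002]
force: [-4.4, -2.0, 6.0]
opening: 0.0178
```

```bash
cat > s.py <<'E'
from h import *
st()
E
python3 s.py
```

```text
t 17.15 tcp [ 0.5697 -0.2207  0.085 ] yaz deg 32.4 z [-0.001 -0.001 -1.   ] q [-0.45  0.27  1.6  -0.    1.27 -1.02] F [-4.4 -2.   6. ] M [-0.58   0.859 -0.01 ] open 0.0178
```

Emit:
servo_tool([
  [[1, -0.5, -0.3, 1, 0, 0, -0.03], [1, 0, 0, 0, 0, 0, -0.03], [1, 0, 0, 0, 0, 0, -0.03]],
])

```text
t: 17.45
tool_pos: [0.5697, -0.2206, 0.0852]
orientation: [1.636, 2.681, -0.0]
force: [3.6, -5.0, -4.6]
opening: 0.0182
```

```bash
python3 s.py
```

```text
t 17.45 tcp [ 0.5697 -0.2206  0.0852] yaz deg 27.2 z [ 0.001 -0.001 -1.   ] q [-0.45  0.27  1.6  -0.    1.27 -0.93] F [ 3.6 -5.  -4.6] M [-0.838 -0.563  0.346] open 0.0182
```

Emit:
servo_tool([
  [[1, 0, 0, 0, 0, 0, -0.03], [1, 0, 0, 0, 0, 0, -0.03], [1, 0, 0, 0, 0, 0, -0.03]],
])

```text
t: 17.75
tool_pos: [0.5698, -0.2205, 0.0851]
orientation: [1.755, 2.604, 0.0]
force: [4.0, -4.1, -6.1]
opening: 0.0184
```

```bash
cat > s.py <<'E'
from h import *
st(); r=[]
for k in range(4):
    eyes.read_camera("scene"); s=monitor.read_state(); r.append(s["wrist_torque"][2])
print("Mz",np.round(r,3)); st()
E
python3 s.py
```

```text
t 17.75 tcp [ 0.5698 -0.2205  0.0851] yaz deg 22.0 z [ 0.001 -0.    -1.   ] q [-0.45  0.27  1.6  -0.    1.27 -0.84] F [ 4.  -4.1 -6.1] M [-1.042 -0.449 -0.073] open 0.0184
Mz [-0.076 -0.082 -0.15  -0.161]
t 17.95 tcp [ 0.5698 -0.2205  0.0851] yaz deg 22.1 z [ 0.001 -0.    -1.   ] q [-0.45  0.27  1.6   0.    1.27 -0.84] F [ 4.2 -3.6 -4.8] M [-0.902 -0.564 -0.161] open 0.0177
```

Emit:
servo_tool([
  [[1, 0, 0, 0, 0, 0, -0.03], [1, 0, 0, 0, 0, 0, -0.03]],
])

```text
t: 18.15
tool_pos: [0.5699, -0.2205, 0.0851]
orientation: [1.832, 2.551, 0.0]
force: [4.0, -3.1, -5.9]
opening: 0.0178
```

```bash
python3 s.py
```

```text
t 18.15 tcp [ 0.5699 -0.2205  0.0851] yaz deg 18.6 z [ 0.001 -0.    -1.   ] q [-0.45  0.27  1.6   0.    1.27 -0.78] F [ 4.  -3.1 -5.9] M [-0.796 -0.636  0.197] open 0.0178
Mz [0.186 0.075 0.112 0.042]
t 18.35 tcp [ 0.5699 -0.2205  0.0852] yaz deg 18.7 z [ 0.001 -0.    -1.   ] q [-0.45  0.27  1.6   0.    1.27 -0.78] F [ 5.  -3.2 -3.1] M [-0.908 -0.61   0.042] open 0.0176
```

Emit:
servo_tool([
  [[1, -0.3, -0.3, 0, 0, 0, -0.03], [1, 0, 0, 0, 0, 0, -0.03], [1, 0, 0, 0, 0, 0, -0.03]],
])

```text
t: 18.65
tool_pos: [0.57, -0.2204, 0.0852]
orientation: [1.945, 2.466, 0.002]
force: [7.4, -2.7, -5.3]
opening: 0.0178
```

```bash
python3 s.py
```

```text
t 18.65 tcp [ 0.57   -0.2204  0.0852] yaz deg 13.5 z [ 0.002 -0.    -1.   ] q [-0.45  0.27  1.6   0.    1.27 -0.69] F [ 7.4 -2.7 -5.3] M [-0.589 -1.182  0.189] open 0.0178
Mz [ 0.155  0.009  0.026 -0.063]
t 18.85 tcp [ 0.57   -0.2205  0.0851] yaz deg 13.5 z [ 0.002 -0.    -1.   ] q [-0.45  0.27  1.6   0.    1.27 -0.69] F [ 7.4 -3.  -6. ] M [-0.767 -0.906 -0.063] open 0.0179
```

Emit:
servo_tool([
  [[1, 0.8, -0.2, -0.5, 0, 0, -0.03], [1, 0, 0, 0, 0, 0, -0.03], [1, 0, 0, 0, 0, 0, -0.03]],
])

```text
t: 19.15
tool_pos: [0.5703, -0.2206, 0.0851]
orientation: [2.055, 2.376, 0.001]
force: [2.6, 0.2, -1.8]
opening: 0.0175
```

```bash
python3 s.py
```

```text
t 19.15 tcp [ 0.5703 -0.2206  0.0851] yaz deg 8.3 z [ 0.001  0.    -1.   ] q [-0.45  0.27  1.6   0.    1.27 -0.6 ] F [ 2.6  0.2 -1.8] M [-0.306 -0.455 -0.077] open 0.0175
Mz [-0.097 -0.202 -0.264 -0.232]
t 19.35 tcp [ 0.5703 -0.2206  0.0851] yaz deg 8.4 z [ 0.001  0.    -1.   ] q [-0.45  0.27  1.6   0.    1.27 -0.6 ] F [ 5.6  0.1 -1.3] M [-0.148 -0.69  -0.232] open 0.0179
```

Emit:
servo_tool([
  [[1, 0, 0, 0, 0, 0, -0.03], [1, 0, 0, 0, 0, 0, -0.03]],
])

```text
t: 19.55
tool_pos: [0.5704, -0.2206, 0.0851]
orientation: [2.125, 2.314, 0.001]
force: [6.0, -0.6, -5.9]
opening: 0.0177
```

```bash
python3 s.py
```

```text
t 19.55 tcp [ 0.5704 -0.2206  0.0851] yaz deg 4.9 z [ 0.001  0.    -1.   ] q [-0.45  0.27  1.6   0.    1.27 -0.54] F [ 6.  -0.6 -5.9] M [-0.192 -1.153 -0.089] open 0.0177
Mz [-0.301 -0.246 -0.268 -0.323]
t 19.75 tcp [ 0.5704 -0.2206  0.0851] yaz deg 4.9 z [ 0.001  0.    -1.   ] q [-0.45  0.27  1.6   0.    1.27 -0.54] F [ 6.4  0.9 -2.4] M [-0.151 -0.891 -0.323] open 0.0175
```

Forward pull of about 0.3 N m at 0.72 rad, so we are inside the notch's approach.

Emit:
servo_tool([
  [[1, 0.3, 0, 0, 0, 0, -0.03], [1, 0, 0, 0, 0, 0, -0.03]],
])

```text
t: 19.95
tool_pos: [0.5705, -0.2206, 0.0851]
orientation: [2.193, 2.249, 0.001]
force: [5.1, 1.5, -1.9]
opening: 0.018
```

```bash
python3 s.py
```

```text
t 19.95 tcp [ 0.5705 -0.2206  0.0851] yaz deg 1.4 z [ 0.  0. -1.] q [-0.45  0.27  1.6   0.    1.27 -0.48] F [ 5.1  1.5 -1.9] M [-0.018 -0.722 -0.016] open 0.018
Mz [-0.109 -0.229 -0.286 -0.218]
t 20.15 tcp [ 0.5705 -0.2206  0.0851] yaz deg 1.5 z [ 0.  0. -1.] q [-0.45  0.27  1.6   0.    1.27 -0.48] F [ 4.   0.6 -2. ] M [-0.001 -0.683 -0.218] open 0.0179
```

Emit:
servo_tool([
  [[1, 0.3, 0, 0, 0, 0, -0.03], [1, 0, 0, 0, 0, 0, -0.03]],
])

```text
t: 20.35
tool_pos: [0.5706, -0.2206, 0.0852]
orientation: [-2.259, -2.182, -0.0]
force: [3.9, 2.2, 0.2]
opening: 0.0179
```

```bash
python3 s.py
```

```text
t 20.35 tcp [ 0.5706 -0.2206  0.0852] yaz deg -2.0 z [-0.  0. -1.] q [-0.45  0.27  1.6   0.    1.27 -0.42] F [3.9 2.2 0.2] M [ 0.034 -0.501  0.044] open 0.0179
Mz [-0.068 -0.153 -0.15  -0.152]
t 20.55 tcp [ 0.5706 -0.2206  0.0851] yaz deg -1.9 z [ 0.  0. -1.] q [-0.45  0.27  1.6   0.    1.27 -0.42] F [ 3.8  2.  -1.1] M [ 0.165 -0.634 -0.152] open 0.0179
```

Emit:
servo_tool([
  [[1, 0.3, 0, 0, 0, 0, -0.03], [1, 0, 0, 0, 0, 0, -0.03]],
])

```text
t: 20.75
tool_pos: [0.5707, -0.2206, 0.0852]
orientation: [-2.323, -2.115, 0.0]
force: [2.7, 2.8, 1.5]
opening: 0.0176
```

```bash
python3 s.py
```

```text
t 20.75 tcp [ 0.5707 -0.2206  0.0852] yaz deg -5.4 z [-0.  0. -1.] q [-0.45  0.27  1.6   0.    1.27 -0.36] F [2.7 2.8 1.5] M [ 0.355 -0.371  0.219] open 0.0176
Mz [0.219 0.146 0.11  0.111]
t 20.95 tcp [ 0.5707 -0.2206  0.0852] yaz deg -5.3 z [-0.  0. -1.] q [-0.45  0.27  1.6   0.    1.27 -0.36] F [0.3 3.1 0.8] M [ 0.424 -0.231  0.111] open 0.0179
```

Emit:
servo_tool([
  [[1, 0, 0, 0, 0, 0, -0.03], [1, 0, 0, 0, 0, 0, -0.03]],
])

```text
t: 21.15
tool_pos: [0.5708, -0.2206, 0.0852]
orientation: [-2.387, -2.043, 0.0]
force: [1.4, 3.6, 1.3]
opening: 0.0179
```

```bash
python3 s.py
```

```text
t 21.15 tcp [ 0.5708 -0.2206  0.0852] yaz deg -8.9 z [-0.  0. -1.] q [-0.45  0.27  1.6   0.    1.27 -0.3 ] F [1.4 3.6 1.3] M [ 0.509 -0.16   0.501] open 0.0179
Mz [0.511 0.487 0.451 0.428]
t 21.35 tcp [ 0.5709 -0.2207  0.0852] yaz deg -8.7 z [-0.  0. -1.] q [-0.45  0.27  1.6   0.    1.27 -0.3 ] F [1.6 3.5 0.6] M [ 0.603 -0.048  0.428] open 0.0181
```

The torque crossed zero about 0.07–0.08 rad back and now pushes back at 0.45 N m. I'll turn back to the bottom, let go and lift.

Emit:
servo_tool([
  [[1, 0, 0, 0, 0, 0, 0.04], [1, 0, 0, 0, 0, 0, 0.04], [1, 0, 0, 0, 0, 0, 0], [0, 0, 0, 0, 0, 0, 0], [0, 0, 0, 0, 0, 0, 0], [0, 0, 0, 0, 0, 0, 0], [0, 0, 0, 0, 0, 0, 0], [0, 0, 0, 0, 0, 0, 0], [0, 0, 0, 0, 0, 0, 0]],
])

```text
t: 22.25
tool_pos: [0.5708, -0.2209, 0.0851]
orientation: [-2.301, -2.139, 0.0]
force: [0.0, -0.6, 0.8]
opening: 0.0466
```

Emit:
servo_tool([
  [[0, 0, 0, 8, 0, 0, 0], [0, 0, 0, 15, 0, 0, 0], [0, 0, 0, 30, 0, 0, 0], [0, 0, 0, 40, 0, 0, 0], [0, 0, 0, 40, 0, 0, 0], [0, 0, 0, 30, 0, 0, 0], [0, 0, 0, 20, 0, 0, 0], [0, 0, 0, 5, 0, 0, 0], [0, 0, 0, 0, 0, 0, 0], [0, 0, 0, 0, 0, 0, 0]],
])

```text
t: 23.25
tool_pos: [0.5704, -0.2206, 0.2719]
orientation: [-2.3, -2.138, 0.001]
force: [0.8, -0.3, -0.8]
opening: 0.0465
```

Run:
```python
from h import *
st()
im,i=grab("wrist","w9"); p=proj(i,[.568,-.223,.1],1); print(p)
g=np.mean([eyes.read_camera("wrist").astype(float) for k in range(4)],0)[...,::-1]
S,si=grab("scene","scene3")
x,y=p.astype(int); c=g[max(y-45,0):y+45,x-45:x+45]; o=255*np.clip(c/150,0,1)**.6
a=np.zeros((400,800,3),np.uint8); a[:,:400]=cv2.resize(o.astype(np.uint8),(400,400),interpolation=cv2.INTER_CUBIC); a[:,400:]=cv2.resize(S[170:298,130:258],(400,400),interpolation=cv2.INTER_CUBIC)
cv2.imwrite("pics/m4.png",a)
```

```text
t 23.25 tcp [ 0.5704 -0.2206  0.2719] yaz deg -4.2 z [-0.002  0.001 -1.   ] q [-0.45  0.15  1.39 -0.    1.6  -0.38] F [ 0.8 -0.3 -0.8] M [-0.061  0.06  -0.03 ] open 0.0465
[260.39250408 176.92083271]
```

View pics/m4.png

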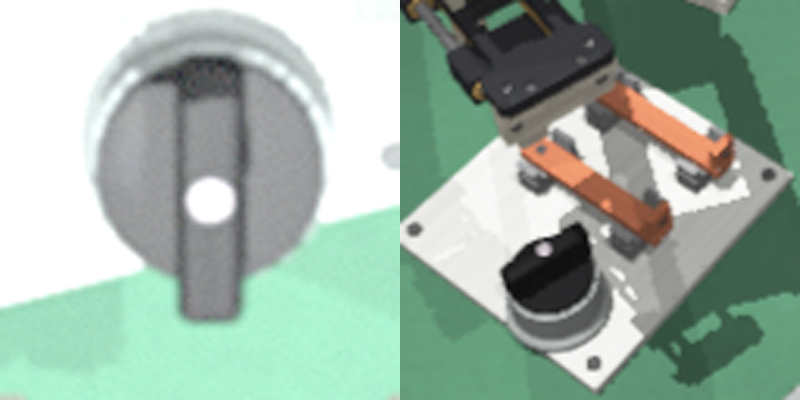

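Emit:
servo_tool([
  [[0, -10, 20, 5, 0, 0, 0], [0, -20, 40, 5, 0, 0, 0], [0, -20, 40, 0, 0, 0, 0], [0, -20, 40, 0, 0, 0, 0], [0, -20, 40, 0, 0, 0, 0], [0, -20, 40, 0, 0, 0, 0], [0, -10, 20, 0, 0, 0, 0], [0, 0, 0, 0, 0, 0, 0], [0, 0, 0, 0, 0, 0, 0]],
])

```text
t: 24.45
tool_pos: [0.451, 0.0192, 0.2832]
orientation: [2.299, 2.14, 0.0]
force: [0.6, 0.8, 0.4]
opening: 0.0465
```

Run:
```python
from h import *
st()
av=lambda n:np.mean([eyes.read_camera(n).astype(float) for k in range(4)],0)[...,::-1].astype(np.uint8)
S=av("scene");T=av("top");S0=cv2.imread("pics/scene0.png");T0=cv2.imread("pics/top0.png")
def pin(im,x,y):
    for rr in (7,5,4):
        xi,yi=int(round(x)),int(round(y)); g=im.max(2)[yi-rr:yi+rr+1,xi-rr:xi+rr+1].astype(float); w=np.clip(g-130,0,None); Y,X=np.mgrid[-rr:rr+1,-rr:rr+1]; x,y=xi+(w*X).sum()/w.sum(),yi+(w*Y).sum()/w.sum()
    return np.array([x,y])
ti=eyes.camera_info("top");si=eyes.camera_info("scene")
q=[pin(S0,174,247),pin(S,174,248),pin(T0,378,182),pin(T,378,182)]; print(np.round(q,2))
for z in(.105,.101): print(z,proj(si,[.5682,-.2228,z]),proj(ti,[.5682,-.2228,z]))
for a,b in((S0,T0),(S,T)):
    i1,i2=(0,2) if a is S0 else (1,3); c1,d1=ray(si,q[i1]);c2,d2=ray(ti,q[i2]); k=np.linalg.lstsq(np.c_[d1,-d2],c2-c1,rcond=None)[0]; print(((c1+k[0]*d1+c2+k[1]*d2)/2).round(4))
# tilt/pose of bars: compare blob rects in top
for c in blobs(copper(T),100):
    r=cv2.minAreaRect(c)
    if 280<r[0][0]<400: print(r,[onz(ti,p,.04)[:2].round(3).tolist() for p in cv2.boxPoints(r)])
a=np.zeros((400,800,3),np.uint8); a[:,400:]=cv2.resize(S[170:298,130:258],(400,400),interpolation=cv2.INTER_CUBIC);a[:,:400]=cv2.resize(T[150:262,285:397],(400,400),interpolation=cv2.INTER_CUBIC)
cv2.imwrite("pics/m5.png",a)
```

```text
t 24.45 tcp [0.451  0.0192 0.2832] yaz deg -4.1 z [ 0.001 -0.    -1.   ] q [-0.07 -0.3   1.8  -0.    1.64  0.  ] F [0.6 0.8 0.4] M [-0.111  0.085 -0.029] open 0.0465
[[168.55 243.62]
 [172.71 242.39]
 [378.22 181.77]
 [377.9  181.93]]
0.105 [174.6178127  247.13835722] [378.74255696 182.17909198]
0.101 [174.86709933 248.05918068] [378.37480629 182.36234603]
[ 0.5637 -0.2249  0.118 ]
[ 0.5654 -0.2199  0.1193]
```

View pics/m5.png

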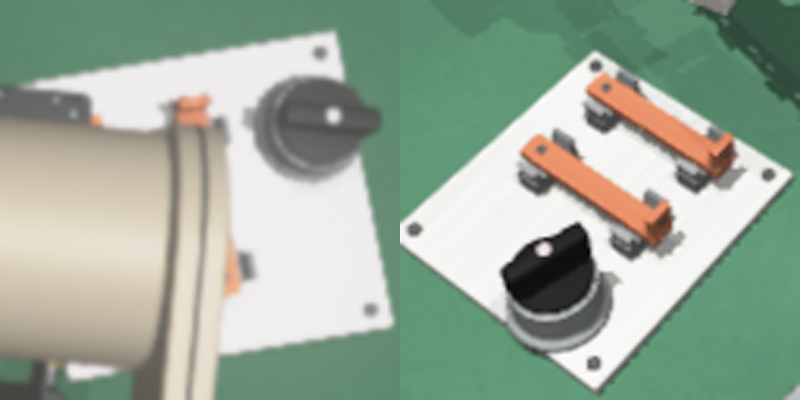

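Run:
```python
from h import *
av=np.mean([eyes.read_camera("scene").astype(float) for k in range(4)],0)
S0=cv2.imread("pics/scene0.png")
for im in (S0,av):
    g=im.max(2)[242:255,168:181]; n,l,s,c=cv2.connectedComponentsWithStats((g>110).astype(np.uint8))
    for k in range(1,n):
        m=l==k; Y,X=np.nonzero(m); w=g[m]-80.; print(s[k,4],168+(w*X).sum()/w.sum(),242+(w*Y).sum()/w.sum())
st()
```

```text
56 171.49840383080607 245.63727055067838
86 173.36678158340303 245.06599212582364
t 25.05 tcp [0.4509 0.019  0.2831] yaz deg -4.2 z [-0.  0. -1.] q [-0.07 -0.3   1.8   0.    1.64  0.  ] F [-0.5 -0.2 -0.2] M [-0.093  0.061 -0.021] open 0.0465
```

Run:
```python
from h import *
av=np.mean([eyes.read_camera("scene").astype(float) for k in range(4)],0)
for im in (cv2.imread("pics/scene0.png"),cv2.imread("pics/scene2.png"),av):
    g=im.max(2)[245:254,172:181].astype(float); w=np.clip(g-90,0,None); w[:, :1]=0; Y,X=np.mgrid[245:254,172:181]; print((w*X).sum()/w.sum(),(w*Y).sum()/w.sum()); print(g.astype(int)[:, 1:].tolist())
```

```text
175.19337016574585 248.32345554997488
[[152, 36, 39, 38, 38, 38, 34, 23], [129, 61, 98, 114, 89, 37, 32, 24], [77, 142, 188, 205, 165, 64, 31, 22], [141, 217, 229, 231, 200, 97, 31, 21], [151, 223, 232, 230, 188, 84, 32, 18], [95, 172, 213, 200, 139, 61, 28, 15], [49, 73, 86, 89, 79, 50, 25, 16], [34, 43, 50, 47, 38, 35, 23, 13], [37, 39, 39, 39, 38, 34, 22, 15]]
175.1954780970325 248.31040979745643
[[158, 38, 41, 40, 40, 38, 35, 25], [133, 63, 102, 118, 93, 40, 35, 25], [80, 147, 194, 213, 172, 66, 34, 23], [146, 222, 234, 236, 207, 100, 32, 22], [156, 228, 236, 234, 194, 87, 31, 19], [98, 178, 220, 206, 145, 63, 28, 15], [51, 77, 90, 93, 81, 52, 27, 17], [39, 45, 51, 48, 41, 35, 27, 16], [39, 41, 41, 41, 42, 36, 23, 16]]
175.37215673252533 248.0960484808235
[[238, 230, 229, 224, 208, 158, 100, 37], [190, 129, 102, 36, 34, 36, 39, 41], [38, 62, 117, 136, 96, 49, 42, 43], [79, 145, 211, 227, 180, 98, 45, 45], [131, 213, 233, 236, 220, 140, 45, 44], [120, 207, 236, 237, 210, 121, 43, 38], [69, 158, 218, 211, 152, 52, 34, 28], [46, 50, 53, 46, 37, 28, 21, 18], [47, 46, 41, 32, 25, 19, 16, 16]]
```

The pin moved down about 0.7–0.8 px in the scene view (0.9 expected for 4 mm). In the top view it moved (-0.32, +0.16) px, against (-0.37, +0.18) expected, so it has sunk. Handing in.

```bash
python3 -c "
from plant import job
print(job.close_job())"
```

```text
the job is handed in; nothing more can be done
None
```

I laid the loose busbar across both saddles of the empty lane and turned the knob into its notch. I handed the job in at about 25 s, and no verdict was reported.

- **Busbar:** The first grasp closed on nothing because I lifted before the jaws had shut, but the bar stayed in place and the second grasp held. Just before I lowered it, the bar was within about 1 mm of the lane's middle across and 3 mm along, and within about 0.5° in line. The final scene view shows it lying flat, parallel to the laid bar, with the turned-up end the same way. I did not measure its pose again after letting go.
- **Knob:** I felt a forward pull of about 0.3 N m from roughly 0.66 rad of turn. The torque crossed zero near 0.88 rad and pushed back at about 0.45 N m by 0.96 rad. I turned back 0.08 rad and let go.
- **Pin:** The pin's shift fits a 4 mm drop: about 0.7–0.8 px in the scene view (0.9 expected) and nearly exactly as expected in the top view. Two earlier automatic scene-view checks failed because the white plate got into the search window. I estimated the scene figure from the pixel brightness around the pin.
- **Surroundings:** The laid bar and the things in view near the nest looked undisturbed in the last pictures. I did not measure the bystanders at the end. The arm is parked at a height of 0.28 m, touching nothing.

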